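# Prop a busbar with the lab jack

### The job

Turn the black wing knob of the lab jack clockwise to bring its platform up under the copper busbar until the platform just touches and supports the bar; the bar must stay lying level in its two notched rests, lifted by no more than two or three millimetres. Then let go of the knob, and leave the other things on the trolley where they are.

Things in the scene. Friction and masses are not known exactly. Their poses are not given: they have to be found in the camera images.
- jack_platform: platform of the lab jack: aluminium plate 90 (x) by 96 (y) by 7 mm on crossed scissor links; origin at the centre of its TOP face, z up. Rises 6 mm per radian of knob turn (top 70 to 115 mm above the work surface). Starts 9 to 20 mm below the bar: the knob must turn about 1.5 to 3.3 rad in all, so some regrasping; it stays put when the knob is let go
- jack_knob (a joint): angle of the wing knob, rad, 0 (lowest) to 7.5 (highest); grows as the knob turns clockwise, seen by someone facing the knob and looking along its spindle down into the jack; growing raises the platform. Stiff by about 0.15 N m of friction, no spring
- knob_wing (a point): grasp point of the jack's black wing knob, on the spindle axis, mid-wing. Wing: bar 46 mm long (x), 13 mm thick (y), 30 mm high (z, from -16 to +14 mm), on a 24 mm collar; grey gearbox face 50 mm below. z points outward along the spindle, leaning 30 deg from vertical toward the jack's front. About 80 mm above the work surface, 128 mm before the platform's centre; turns with the knob
- busbar: loose copper bar 290 mm long (y) by 30 mm (x) by 10 mm, 0.75 kg or so, with four steel bolts on top; it lies level across the two rests above the jack; origin at the centre of its UNDERSIDE, 105 mm above the work surface at the start
- rests: fixed frame: two aluminium posts 230 mm apart (along y), each with a notch 16 mm deep, its floor 105 mm above the work surface, joined by a low dark rail behind; origin on the work surface midway between the posts, x away from the robot, z up. The jack stands between the posts, its knob toward the robot
- tape: roll of black tape, 57 mm across, 19 mm high, standing loose to the right of the knob; origin at its underside
- vial: small clear vial with a cap, 31 mm across, 56 mm high, standing loose to the left of the knob; origin at its underside
- gauge: light metal gauge block 32x78x22 mm with small bores, loose at the front right; origin at its underside
- cutter: side cutter pliers 154x61x16 mm, lying loose at the front left; origin at its underside

How it is judged (in metres and radians):
At the end, for the whole second after the job is handed in: The jack's platform bears on the underside of the busbar (more than 0.3 N), the bar's middle is less than 4 mm above its resting height, the bar is level within 0.04 rad and within 30 mm of the middle of its rests, and bar and knob are still (contact force between jack_platform and busbar above 0.3 N and z of busbar in the frame of rests below 0.109 m and angle between busbar's own z axis and vertical below 0.04 rad and horizontal distance between busbar and rests below 0.03 m and linear speed of busbar below 0.01 m/s and not (velocity of joint jack_knob above 0.05 rad/s) and velocity of joint jack_knob above -0.05 rad/s); the robot touches nothing.
It fails at once if the busbar is heaved out of its rests (raised more than 12 mm) (z of busbar in the frame of rests above 0.117 m).
It fails at once if a bystander (tape, vial, gauge block, cutter) is pushed more than 25 mm (distance of any of tape, vial, gauge, cutter from where it was at the start of the episode above 0.025 m).
It also fails if it takes over 59 s, if anything falls off the work surface, if the arm or the gripper's body presses on something with over 40 N, if the wrist force passes 120 N, or if a joint passes its speed limit or range.

### The arm

A 6-joint arm with a two-finger parallel gripper is mounted at the origin on a cart in front of the work surface, level with it; the furniture and walls round the work are solid. World frame = base frame: x ahead of the robot, y to its left, z up, the work surface at z = 0. Lengths are in mm, angles in rad, forces in N, time in s.
With the tool pointing down it reaches from about 275 to 1000 mm from the base axis. Payload 8.4 kg.
Tool frame: the origin (TCP) lies between the finger pads; the fingertips stand r.tips_ahead ahead of it and the grasp point (between the pads) lies 6 mm ahead of it (r.tips_ahead is the distance from the TCP to the fingertips, in mm); z points along the fingers, y is the line along which they close (so a half turn about z gives the same grasp; the last joint's range is limited). The gripper opens to 85 mm and grips with 20 to 120 N. Pads are 22 mm wide; open, the fingers measure 114 mm over their backs; the gripper's body (76 mm by 85 mm) begins 54 mm behind the grasp point. The pads swing forward as they close: fully open they stand 13 mm farther back than shut.
Start: joints at [-1.339, 0.353, 1.633, -0, 1.155, -0.002], TCP at [144.796, -607.999, 256.281] pointing down, gripper open.
Joint ranges: [-2.63, 2.63], [-0.92, 2.1], [0.06, 2.66], [-1.3, 4.44], [0, 2.69], [-3.02, 3.02]. Speed limits (rad/s): [2.22, 2.22, 2.79, 3.14, 3.14, 3.14].

### API

Orientations are given as [roll, pitch, yaw] about the fixed x, y, z axes, in that order (R = Rz(yaw) Ry(pitch) Rx(roll)).
In Python, from rig import r gives the robot as it stands.
- The arm moves only by the tool carry_out, never from a script. Its arguments are lists of equal length, an entry for each row: "delta_pos": the shift along the tool's x, y, z in m, a list of three; "rot": the turn, a rotation vector about the tool's x, y, z in degrees, a list of three. A call has 1 to 8 rows; each row is the pose to reach, as a shift and turn from the pose commanded when the call began, along the tool's axes at that moment; what a row does not reach only later rows make up. A row lasts 1/8 s, in which the tool goes at most 62.5 mm and 10.7 degrees, less where a joint would pass 70% of its speed; a pose out of reach is approached as far as the arm can. A call with a gripper value outside its range is refused whole. "claw" is the finger opening in m, from 0 to 0.0854, set as the call begins (left out, the last holds). The fingers move at their own pace and stop on an object; "grip_force" is the grip in N (left out, the last holds). Time passes only in rows, so rows that repeat a pose let the fingers close. It gives the time, the measured TCP pose, the force, the opening and the grip force at its end, in the units of the state.
- r.sense(): the state, without advancing time (a new reading comes with each control period).
- r.grab_frame(name): name is "side" or "top" or "wrist"; returns the picture (480x640x3 uint8, blue, green, red); there is no depth.
- r.camera_info(name): a dict with "fx", "fy", "cx", "cy" (pixels), "pose" (4x4, takes a point from camera to world coordinates); the wrist camera has in their place "hand_eye" (4x4, takes a point from camera to tool coordinates, whose origin is the TCP and whose axes are the flange's). Camera axes: x right, y down, z forward; pixel columns grow to the right and rows downward; lengths in mm; the calibration is good to about 2 mm. A picture is of the moment at which its call begins: read the wrist's pose just before it. camera_info takes no time and is no camera call.
- r.sign_off(): hands the job in; it is judged then, once.
Trained networks look in the newest picture that a camera, given by its name, has taken for a name from the list of things; names that differ only in an ending like _2 or _b are one class to them, and where a whole thing is asked for, a point or a joint stands for the part that bears it (a point fixed in the world has none). Each returns a list of dicts, best first, with "p" (0 to 1); they miss things now and then, are a little off and sometimes report something else, mostly with a low value. They report only what shows in the picture. A call takes as long as a camera call.
- r.recognise(thing, camera): "box" ([left, top, right, bottom] in pixels, round what is visible of it).
- r.cut_out(thing, camera): "mask" (480x640 bool, what is visible of it) and "box" ([left, top, right, bottom] in pixels, round what is visible of it).
The state is a dict: "clock": time; "qpos": joint angles; "qvel": joint speeds; "joint_efforts": joint torques, N m; "eef_pos": TCP position; "tcp_rot": TCP orientation; "contact_force": force on the tool from outside, world axes, zero at the start; "wrist_torque": the same for the moment, N m; "opening": opening from 0.0 (shut) to 1.0 (fully open); "grasp_force": force on a finger pad.
Only numpy, scipy, OpenCV 4.12 (cv2) and the standard library are available. Lean on these libraries where they do the work, as an engineer would, in place of code of your own. Each camera call takes 0.05 s, during which the arm holds its last target. There are 200 camera calls.

## Working session

There is one attempt and no reset: what is moved stays moved. The work goes in short steps, Python scripts to look and compute and a tool call to move; the robot and the scene stay as the last step left them, time stands still between calls to the robot, and variables do not carry over. Pictures are saved under pics/ and viewed, at most 10 in all, crops included, and the job is handed in when it is done.

Besides the shell and the picture viewer there is one more tool, called as name(argument=value, ...) on one line, values as JSON. carry_out: Moves the arm, as the interface text tells. Its arguments: {"type":"object","properties":{"delta_pos":{"type":"array","items":{"type":"array","items":{"type":"number"}}},"rot":{"type":"array","items":{"type":"array","items":{"type":"number"}}},"claw":{"type":"number"},"grip_force":{"type":"number"}},"required":["delta_pos","rot"]}

```bash
mkdir -p pics; ls; cat > h.py <<'E'
import numpy as np,cv2
from scipy.spatial.transform import Rotation as R
from rig import r
E
python3 - <<'E'
from h import *
s=r.sense();print(s['clock'],s['eef_pos'],s['tcp_rot'],r.tips_ahead)
ims=[]
for c in("side","top"):
    im=r.grab_frame(c);cv2.imwrite(f"pics/{c}0.png",im)
    i=r.camera_info(c);print(c,i['fx'],i['fy'],i['cx'],i['cy'],np.round(i['pose'],3).tolist())
    for t in("jack_platform","knob_wing","busbar","rests","tape","vial","gauge","cutter"):
        print(t,[(np.round(d['box']).tolist(),round(d['p'],2)) for d in r.recognise(t,c)[:2]])
print(r.camera_info("wrist"))
E
```

```text
pics
0.0 [ 144.66775139 -607.57507831  255.56500373] [-3.14021717e+00  5.38674424e-05  2.33828135e-01] 25.0
side 444.98359862222804 444.98359862222804 320.4204566722292 238.28248278375972 [[-0.975, -0.104, 0.197, 317.475], [-0.223, 0.45, -0.865, 1008.226], [0.001, -0.887, -0.462, 535.944], [0.0, 0.0, 0.0, 1.0]]
jack_platform [([251.0, 236.0, 292.0, 262.0], 0.62)]
knob_wing [([307.0, 253.0, 330.0, 278.0], 0.95), ([364.0, 210.0, 383.0, 230.0], 0.57)]
busbar [([216.0, 210.0, 298.0, 269.0], 0.96)]
rests [([190.0, 206.0, 308.0, 318.0], 0.94)]
tape [([327.0, 246.0, 348.0, 266.0], 0.88)]
vial [([257.0, 298.0, 275.0, 331.0], 0.8)]
gauge [([365.0, 210.0, 384.0, 232.0], 0.77)]
cutter []
top 474.11619178344534 474.11619178344534 316.37536915467547 239.58689598389304 [[-0.023, -0.987, 0.16, 364.607], [-1.0, 0.023, -0.001, 115.049], [-0.003, -0.16, -0.987, 1091.203], [0.0, 0.0, 0.0, 1.0]]
jack_platform [([240.0, 176.0, 293.0, 224.0], 0.81), ([206.0, 159.0, 332.0, 243.0], 0.46)]
knob_wing [([247.0, 243.0, 257.0, 270.0], 0.73)]
busbar [([201.0, 175.0, 335.0, 219.0], 0.62)]
rests []
tape [([316.0, 251.0, 340.0, 282.0], 0.83)]
vial [([187.0, 221.0, 207.0, 243.0], 0.66)]
gauge [([400.0, 276.0, 436.0, 300.0], 0.62), ([158.0, 279.0, 227.0, 308.0], 0.59)]
cutter [([157.0, 281.0, 229.0, 310.0], 0.8)]
{'fx': 396.88002385374347, 'fy': 396.88002385374347, 'cx': 322.74841865221606, 'cy': 238.68557474348276, 'hand_eye': array([[-7.69161945e-04, -9.52756215e-01, -3.03735088e-01,
         7.82488838e+01],
       [ 9.99999664e-01, -8.18821149e-04,  3.61342908e-05,
        -4.24827723e-01],
       [-2.83131884e-04, -3.03734958e-01,  9.52756525e-01,
        -1.18229752e+02],
       [ 0.00000000e+00,  0.00000000e+00,  0.00000000e+00,
         1.00000000e+00]])}
```

```bash
python3 - <<'E'
from h import *
a=cv2.imread("pics/side0.png")[180:345,170:400]
b=cv2.imread("pics/top0.png")[140:320,150:450]
a=cv2.resize(a,(800,int(165*800/230)),interpolation=cv2.INTER_CUBIC)
b=cv2.resize(b,(800,480),interpolation=cv2.INTER_CUBIC)
cv2.imwrite("pics/a.png",a);cv2.imwrite("pics/b.png",b)
E
```

```text
(no output)
```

View pics/a.png

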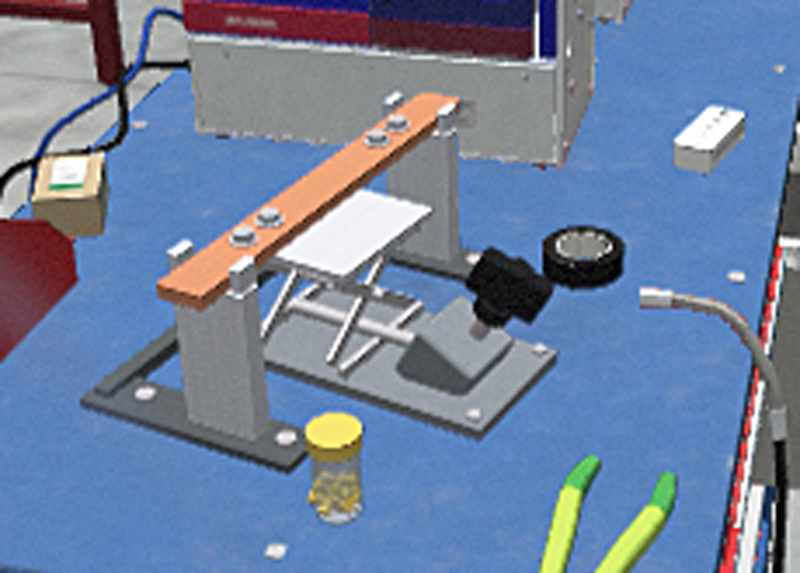

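View pics/b.png

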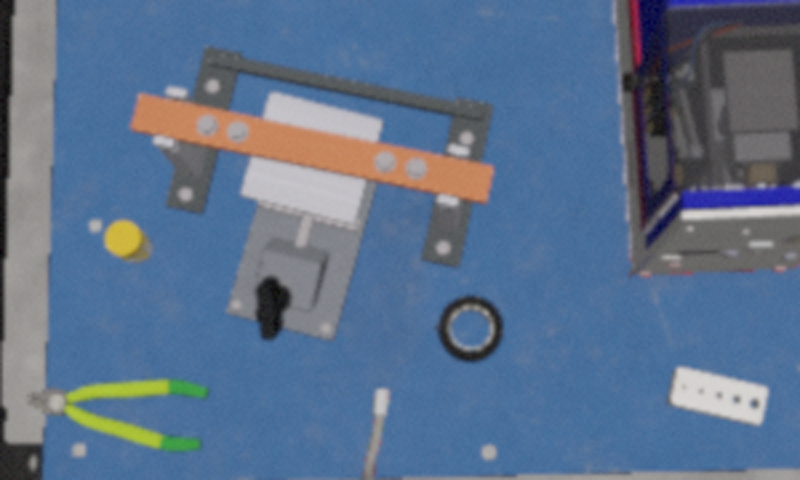

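The side view shows the knob at about px (316,263), the bar across the two posts with the platform below it, and the vial and tape on either side. In the top view the knob is at about px (251,255), the jack and rests are yawed about -12°, and there is a gooseneck hose at about (292,290). Next I triangulate these points.

```bash
cat >> h.py <<'E'
def ray(c,uv,pose=None):
    i=r.camera_info(c); P=i['pose'] if pose is None else pose
    d=P[:3,:3]@np.array([(uv[0]-i['cx'])/i['fx'],(uv[1]-i['cy'])/i['fy'],1]); return P[:3,3],d/np.linalg.norm(d)
def tri(rays):
    A=sum(np.eye(3)-np.outer(d,d) for o,d in rays); b=sum((np.eye(3)-np.outer(d,d))@o for o,d in rays)
    p=np.linalg.solve(A,b); return p,[round(float(np.linalg.norm(np.cross(p-o,d))),1) for o,d in rays]
def at_z(c,uv,z,pose=None):
    o,d=ray(c,uv,pose); return o+d*(z-o[2])/d[2]
def wpose():
    s=r.sense(); T=np.eye(4); T[:3,:3]=R.from_euler('xyz',s['tcp_rot']).as_matrix(); T[:3,3]=s['eef_pos']
    return T, T@r.camera_info('wrist')['hand_eye']
E
python3 - <<'E'
from h import *
S=lambda x,y:(170+x*.2875,180+y*.2875)
T=lambda x,y:(150+x*.375,140+y*.375)
P={'knob':((508,288),(270,308)),'barL near':((205,300),(132,128)),'barR':((455,97),(491,165)),'bolt1':((243,236),(207,125)),'bolt4':((398,121),(416,168)),
'hose tip':((645,298),(381,393)),'platfront L':((340,275),(243,193)),'platfrontR':((432,210),(355,223)),'vialtop':((334,430),(123,238)),'tape':((583,243),(470,328)),'boltbase':((474,413),(237,304)),'boltbase2':((541,350),(326,328)),'cabinet corner':((562,165),(634,275))}
for k,(a,b) in P.items():
    p,e=tri([ray('side',S(*a)),ray('top',T(*b))]); print(k,np.round(p,1),e)
# hose run on top
E
```

```text
knob [498.  255.4  76.6] [0.3, 0.3]
barL near [639.5 360.4 111.5] [1.3, 1.3]
barR [590.9  72.9 113.6] [12.0, 12.0]
bolt1 [640.5 299.8 117.2] [0.2, 0.2]
bolt4 [600.6 134.2 118.8] [0.2, 0.2]
hose tip [429.9 169.1  28.5] [0.2, 0.2]
platfront L [592.4 276.4  84.7] [0.8, 0.8]
platfrontR [564.3 185.2  84.1] [0.4, 0.4]
vialtop [562.5 381.1  54.2] [0.0, 0.0]
tape [484.1  93.   20.4] [0.2, 0.2]
boltbase [510.2 292.7  12.4] [0.1, 0.1]
boltbase2 [487.4 216.3  10.9] [0.5, 0.5]
cabinet corner [528.4 -50.8   6.5] [0.0, 0.0]
```

Measured points agree with the given heights (knob about 77, vial top 54, bolts 117–119 mm). The jack yaw is about -17° and the platform top is at about 84–85 mm. I now move to a viewing standoff.

carry_out(delta_pos=[[0.03,-0.049,0],[0.061,-0.099,0],[0.092,-0.148,0],[0.122,-0.198,0],[0.153,-0.247,0],[0.183,-0.296,0],[0.214,-0.346,0],[0.244,-0.395,0]], rot=[[0,0,-9.4],[0,0,-18.8],[0,0,-28.1],[0,0,-37.5],[0,0,-46.9],[0,0,-56.3],[0,0,-65.6],[0,0,-75]])

```text
clock: 1.9
eef_pos: [291.0, -165.7, 256.7]
tcp_rot: [3.14, 0.001, 1.547]
contact_force: [2.2, -0.3, 0.1]
opening: 1.002
grasp_force: 0.0
```

```bash
cat >> h.py <<'E'
kn=np.array([498.5,255.3,78]); psi=np.deg2rad(-16.8)
fx=np.array([np.cos(psi),np.sin(psi),0]); zk=np.array([-.5*fx[0],-.5*fx[1],.866])
def frame(phi,kz=zk):
    "tool axes: z into the knob, x = jack-front heading turned phi (deg, + about tool z)"
    z=-kz/np.linalg.norm(kz); x=-fx-np.dot(-fx,z)*z; x/=np.linalg.norm(x); M=np.c_[x,np.cross(z,x),z]
    return M@R.from_euler('z',phi,degrees=True).as_matrix()
def goto(p,M):
    T,_=wpose(); s=r.sense()
    print('t',round(s['clock'],2),'tcp',np.round(T[:3,3],1),'q',np.round(s['qpos'],2),'F',np.round(s['contact_force'],1))
    print('shift mm',np.round(T[:3,:3].T@(p-T[:3,3]),1),'rotvec deg',np.round(R.from_matrix(T[:3,:3].T@M).as_rotvec(degrees=True),1))
E
python3 -c "
from h import *
goto(kn+[-61,19,178],R.from_euler('xyz',[np.pi,0,np.deg2rad(163.2)]).as_matrix())
goto(kn+127*zk,frame(0))"
```

```text
t 1.9 tcp [ 291.  -165.7  256.7] q [-0.52 -0.13  2.19  0.    1.08 -0.5 ] F [ 2.2 -0.3  0.1]
shift mm [443.3 136.2   0.6] rotvec deg [  0.    0.1 -74.5]
t 1.9 tcp [ 291.  -165.7  256.7] q [-0.52 -0.13  2.19  0.    1.08 -0.5 ] F [ 2.2 -0.3  0.1]
shift mm [442.7 136.3  68.6] rotvec deg [-19.4 -25.5 -72.7]
```

carry_out(delta_pos=[[0.055,0.017,0],[0.11,0.034,0],[0.165,0.051,0],[0.22,0.068,0],[0.276,0.085,0],[0.332,0.102,0],[0.388,0.119,0],[0.443,0.136,0]], rot=[[0,0,-9.4],[0,0,-18.8],[0,0,-28.1],[0,0,-37.5],[0,0,-46.9],[0,0,-56.3],[0,0,-65.6],[0,0,-74.5]])

```text
clock: 2.9
eef_pos: [439.4, 274.0, 256.4]
tcp_rot: [3.141, 0.001, 2.849]
contact_force: [1.7, -1.1, 0.5]
opening: 0.999
grasp_force: 0.0
```

```bash
python3 -c "
from h import *
goto(kn+127*zk,frame(0))"
```

```text
t 2.9 tcp [439.4 274.  256.4] q [ 0.55  0.19  1.86 -0.    1.09 -0.72] F [ 1.7 -1.1  0.5]
shift mm [ 1.5 -0.8 68.5] rotvec deg [  0. -30.   0.]
```

carry_out(delta_pos=[[0,0,0.02],[0,0,0.04],[0.001,-0.001,0.06],[0.0015,-0.001,0.0685],[0.0015,-0.001,0.0685],[0.0015,-0.001,0.0685]], rot=[[0,-8,0],[0,-16,0],[0,-24,0],[0,-30,0],[0,-30,0],[0,-30,0]])

```text
clock: 3.65
eef_pos: [437.7, 271.8, 188.4]
tcp_rot: [3.141, 0.522, 2.843]
contact_force: [0.7, -0.8, -0.0]
opening: 1.002
grasp_force: 0.0
```

```bash
python3 - <<'E'
from h import *
goto(kn+127*zk,frame(0))
T,W=wpose(); np.save('W1.npy',W)
im=r.grab_frame('wrist');cv2.imwrite('pics/w1.png',im)
for t in("knob_wing","busbar","jack_platform"):
  for d in r.cut_out(t,'wrist')[:2]:
    print(t,np.round(d['box']),round(d['p'],2))
    if t=="knob_wing" and d['p']>.5:
        c=max(cv2.findContours(d['mask'].astype(np.uint8),0,2)[0],key=cv2.contourArea); print(cv2.minAreaRect(c))
E
```

```text
t 3.65 tcp [437.7 271.8 188.4] q [ 0.83  0.2   2.14 -0.76  0.71  0.13] F [ 0.7 -0.8 -0. ]
shift mm [0.6 1.7 0.1] rotvec deg [-0.1 -0.1 -0.2]
knob_wing [308. 199. 347. 277.] 0.7
((327.1023864746094, 238.8702850341797), (79.10152435302734, 34.81869125366211), 83.2901611328125)
knob_wing [482. 177. 542. 252.] 0.29
jack_platform [267. 306. 388. 360.] 0.91
jack_platform [394.   1. 640.  79.] 0.26
```

View pics/w1.png

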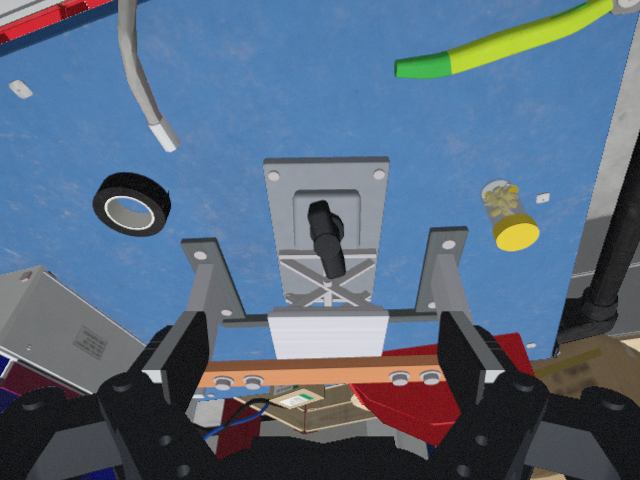

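The wrist view has the knob at about (327,238), with the wing running from (318,207) to (337,270), about -16° about tool z. The jack is square to the tool, the platform front edge is at row ~312, and the bar is at row ~370. I now refine the knob pose by a model fit and take a side reference picture.

```bash
python3 - <<'E'
from h import *
from scipy.optimize import minimize
W=np.load('W1.npy');i=r.camera_info('wrist');im=cv2.imread('pics/w1.png')
m=np.zeros((480,640),np.uint8);m[190:290,295:360]=(im[190:290,295:360].max(2)<62)
n,l,st,_=cv2.connectedComponentsWithStats(m);k=1+st[1:,4].argmax();m=(l==k).astype(np.uint8);print(st[k])
def proj(P,W,i):
    q=(P-W[:3,3])@W[:3,:3];return np.c_[q[:,0]/q[:,2]*i['fx']+i['cx'],q[:,1]/q[:,2]*i['fy']+i['cy']]
def model(v):
    F=frame(v[2]);c=kn+F[:,0]*v[0]+F[:,1]*v[1]
    box=np.array([[x,y,z] for x in(-23,23) for y in(-6.5,6.5) for z in(-14,16)])@F.T+c
    a=np.linspace(0,6.28,24);col=np.vstack([np.c_[12*np.cos(a),12*np.sin(a),0*a+z] for z in(16,28)])@F.T+c
    o=np.zeros((1920,2560),np.uint8)
    for P in(box,col): cv2.fillConvexPoly(o,cv2.convexHull((proj(P,W,i)*4+1.5).astype(np.int32)),1)
    return cv2.resize(o,(640,480),interpolation=cv2.INTER_AREA) if 0 else o[2::4,2::4]
f=lambda v:1-(model(v)&m).sum()/(model(v)|m).sum()
best=min((minimize(f,[0,0,a],method='Nelder-Mead',options=dict(initial_simplex=[[0,0,a],[5,0,a],[0,5,a],[0,0,a+8]])) for a in(-30,-15,0)),key=lambda b:b.fun)
v=best.x;F=frame(v[2]);c=kn+F[:,0]*v[0]+F[:,1]*v[1];print(v,best.fun,c)
S=(316.1,262.8);T=(251.3,255.5)
goto(c+60*zk,F);goto(c+11.5*zk,F)
cv2.imwrite('pics/side_ref.png',np.mean([r.grab_frame('side').astype(float) for _ in range(4)],0).round().astype(np.uint8))
E
```

```text
[ 308  201   38   78 1834]
[ -2.17289613   0.5678604  -15.16489297] 0.14807872539831302 [500.43827228 255.88108957  78.97436056]
t 3.85 tcp [438.1 271.3 188.5] q [ 0.83  0.2   2.14 -0.76  0.71  0.13] F [ 0.7 -0.2 -0.8]
shift mm [-0.7  3.4 66.9] rotvec deg [ -0.1  -0.  -15.5]
t 3.85 tcp [438.1 271.3 188.5] q [ 0.83  0.2   2.14 -0.76  0.71  0.13] F [ 0.7 -0.2 -0.8]
shift mm [ -0.8   3.5 115.4] rotvec deg [ -0.1  -0.  -15.5]
```

carry_out(delta_pos=[[0,0.0015,0.03],[-0.001,0.003,0.06],[-0.001,0.0035,0.085],[-0.001,0.0035,0.1],[-0.001,0.0035,0.115],[-0.001,0.0035,0.115],[-0.001,0.0035,0.115]], rot=[[0,0,-8],[0,0,-15.5],[0,0,-15.5],[0,0,-15.5],[0,0,-15.5],[0,0,-15.5],[0,0,-15.5]], claw=0.05)

```text
clock: 4.92
eef_pos: [494.1, 257.5, 89.0]
tcp_rot: [-2.989, 0.503, -3.13]
contact_force: [0.2, -0.5, 0.9]
opening: 0.588
grasp_force: 0.0
```

```bash
python3 - <<'E'
from h import *
c=np.array([500.4,255.9,79]);goto(c+11.5*zk,frame(-15.2))
cv2.imwrite('pics/w2.png',r.grab_frame('wrist'))
E
```

```text
t 4.92 tcp [494.1 257.5  89. ] q [ 0.72  0.43  2.13 -1.03  0.52  0.08] F [ 0.2 -0.5  0.9]
shift mm [-0.7  0.1  0.4] rotvec deg [-0.1 -0.   0. ]
```

View pics/w2.png

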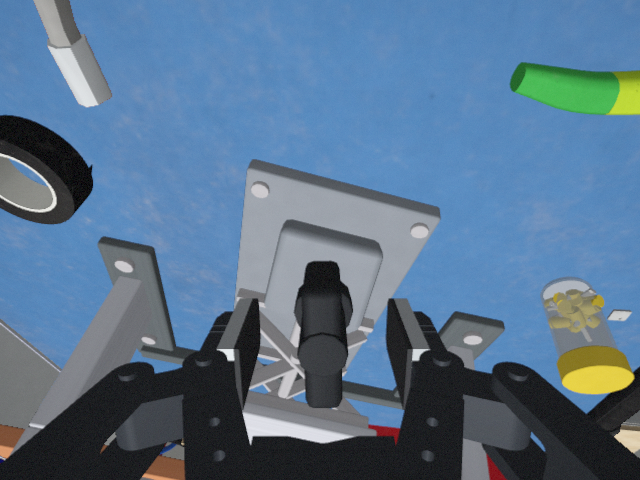

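The wing sits centred between the fingers at col ~323 and aligned with them. I close the grip.

carry_out(delta_pos=[[0,0,0],[0,0,0],[0,0,0],[0,0,0],[0,0,0]], rot=[[0,0,0],[0,0,0],[0,0,0],[0,0,0],[0,0,0]], claw=0.0, grip_force=50)

```text
clock: 5.6
eef_pos: [494.1, 257.7, 89.5]
tcp_rot: [-2.989, 0.504, -3.13]
contact_force: [-6.2, -0.3, 9.6]
opening: 0.146
grasp_force: 51.6
```

carry_out(delta_pos=[[0,0,0],[0,0,0],[0,0,0],[0,0,0],[0,0,0],[0,0,0],[0,0,0],[0,0,0]], rot=[[0,0,8],[0,0,18],[0,0,28],[0,0,38],[0,0,48],[0,0,58],[0,0,67],[0,0,75]])

```text
clock: 6.6
eef_pos: [493.1, 256.4, 89.2]
tcp_rot: [2.679, 0.256, 1.739]
contact_force: [-12.3, -4.4, 13.5]
opening: 0.145
grasp_force: 53.3
```

```bash
cat >> h.py <<'E'
def side(n=4):
    return np.mean([r.grab_frame('side').astype(float) for _ in range(n)],0)
def lift(im):
    "shift (px) of bar patch versus reference, and of a static patch"
    ref=cv2.imread('pics/side_ref.png').astype(np.float32); out=[]
    for x0,y0,x1,y1 in((212,232,262,272),(262,204,304,240),(330,245,352,268)):
        a=cv2.cvtColor(ref[y0:y1,x0:x1],6)/255;b=cv2.cvtColor(im.astype(np.float32)[y0:y1,x0:x1],6)/255
        w=np.eye(2,3,dtype=np.float32)
        try: _,w=cv2.findTransformECC(a,b,w,cv2.MOTION_TRANSLATION,(3,200,1e-6),None,1)
        except cv2.error: pass
        out.append(np.round(w[:,2],2).tolist())
    return out
E
python3 - <<'E'
from h import *
c=np.array([500.4,255.9,79]);goto(c+11.5*zk,frame(-15.2))
im=side();cv2.imwrite('pics/s1.png',im)
a=cv2.imread('pics/side_ref.png')[195:285,195:345];b=im.astype(np.uint8)[195:285,195:345]
cv2.imwrite('pics/cmp1.png',cv2.resize(np.vstack([a,b]),None,fx=3.3,fy=3.3,interpolation=2));print(lift(im))
E
```

```text
t 6.6 tcp [493.1 256.4  89.2] q [ 0.72  0.43  2.14 -1.03  0.52  1.4 ] F [-12.3  -4.4  13.5]
shift mm [0.9 1.7 0.8] rotvec deg [ -0.3   0.1 -75.2]
[[-0.07000000029802322, -0.10000000149011612], [0.6600000262260437, -0.6200000047683716], [-0.09000000357627869, -0.03999999910593033]][ WARN:0@1.854] global loadsave.cpp:1063 imwrite_ Unsupported depth image for selected encoder is fallbacked to CV_8U.
```

View pics/cmp1.png

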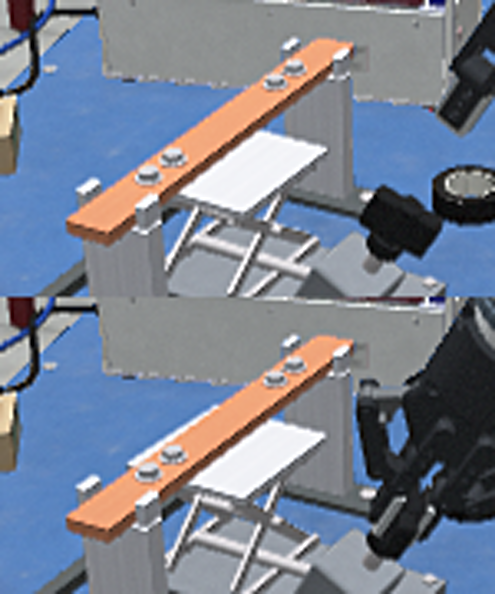

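The side comparison shows the platform about 4 px higher, now also visible behind the bar, and the bar unmoved. I keep turning.

carry_out(delta_pos=[[0,0,0],[0,0,0],[0,0,0],[0,0,0],[0,0,0],[0,0,0],[0,0,0],[0,0,0]], rot=[[0,0,8],[0,0,18],[0,0,28],[0,0,38],[0,0,48],[0,0,58],[0,0,66],[0,0,70]])

```text
clock: 7.8
eef_pos: [491.9, 256.9, 88.4]
tcp_rot: [2.724, -0.323, 0.649]
contact_force: [-19.0, 0.5, 13.2]
opening: 0.141
grasp_force: 54.3
```

```bash
sed -i 's/((212,232,262,272),(262,204,304,240),(330,245,352,268))/((210,248,243,272),(285,202,306,220),(185,215,225,235))/' h.py
python3 - <<'E'
from h import *
c=np.array([500.4,255.9,79]);goto(c+11.5*zk,frame(-15.2))
print('s1',lift(cv2.imread('pics/s1.png')))
im=side().round().astype(np.uint8);cv2.imwrite('pics/s2.png',im);print(lift(im))
a=cv2.imread('pics/s1.png')[195:285,195:345];b=im[195:285,195:345]
cv2.imwrite('pics/cmp2.png',cv2.resize(np.vstack([a,b]),None,fx=3.3,fy=3.3,interpolation=2))
E
```

```text
t 7.8 tcp [491.9 256.9  88.4] q [ 0.72  0.43  2.14 -1.03  0.52  2.62] F [-19.    0.5  13.2]
shift mm [2.8 1.  0.8] rotvec deg [-3.000e-01  1.000e-01 -1.451e+02]
s1 [[0.0, 0.009999999776482582], [0.0, 0.0], [-0.0, 0.0]]
[[-0.0, 0.009999999776482582], [-0.009999999776482582, 0.009999999776482582], [-0.0, 0.0]]
```

View pics/cmp2.png

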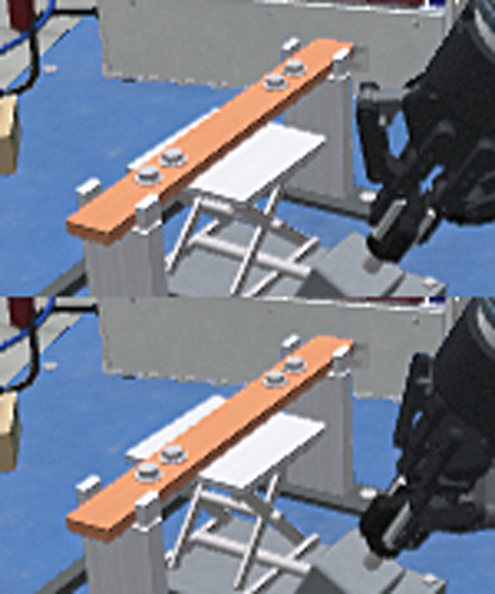

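The bar has not moved (0.01 px) and the platform is close below it. I turn 18° more within the joint range and check.

carry_out(delta_pos=[[0,0,0],[0,0,0],[0,0,0],[0,0,0]], rot=[[0,0,7],[0,0,14],[0,0,18],[0,0,18]])

```text
clock: 8.5
eef_pos: [491.8, 257.2, 88.3]
tcp_rot: [2.843, -0.434, 0.334]
contact_force: [-17.9, 0.5, 12.0]
opening: 0.143
grasp_force: 52.5
```

```bash
cat > st.py <<'E'
from h import *
import sys
c=np.array([500.4,255.9,79]);goto(c+11.5*zk,frame(-15.2))
im=side(2).round().astype(np.uint8);cv2.imwrite(f'pics/{sys.argv[1]}.png',im);print(lift(im))
# platform corner rise versus s2: front corner patch
a,b=[cv2.cvtColor(x,6)[218:262,262:300].astype(np.float32)/255 for x in(cv2.imread('pics/s2.png'),im)]
w=np.eye(2,3,dtype=np.float32)
try: print('platform px since s2',cv2.findTransformECC(a,b,w,0,(3,200,1e-6),None,1)[1][:,2])
except cv2.error as e: print('ecc fail')
E
python3 st.py s3
```

```text
t 8.5 tcp [491.8 257.2  88.3] q [ 0.73  0.43  2.14 -1.03  0.52  2.93] F [-17.9   0.5  12. ]
shift mm [3.  0.5 0.8] rotvec deg [-3.00e-01  1.00e-01 -1.63e+02]
[[0.0, 0.0], [-0.019999999552965164, 0.019999999552965164], [0.009999999776482582, 0.0]]
platform px since s2 [ 0.05384303 -0.4135213 ]
```

Platform still clear of the bar. I release, retract, swing back half a turn and regrasp.

carry_out(delta_pos=[[0,0,0],[0,0,0],[0,0,0],[0,0,-0.01],[0,0,-0.025],[0,0,-0.045],[0,0,-0.05],[0,0,-0.05]], rot=[[0,0,0],[0,0,0],[0,0,0],[0,0,0],[0,0,0],[0,0,0],[0,0,-8],[0,0,-16]], claw=0.05)

```text
clock: 9.6
eef_pos: [470.0, 265.3, 133.1]
tcp_rot: [2.732, -0.337, 0.623]
contact_force: [-0.2, -0.8, -0.5]
opening: 0.585
grasp_force: 0.0
```

carry_out(delta_pos=[[0,0,0],[0,0,0],[0,0,0],[0,0,0],[0,0,0],[0,0,0],[0,0,0],[0,0,0]], rot=[[0,0,-10],[0,0,-20],[0,0,-30],[0,0,-40],[0,0,-50],[0,0,-60],[0,0,-70],[0,0,-80]])

```text
clock: 10.6
eef_pos: [470.0, 265.0, 132.5]
tcp_rot: [2.719, 0.319, 1.881]
contact_force: [0.6, 0.5, -0.7]
opening: 0.588
grasp_force: 0.0
```

carry_out(delta_pos=[[0,0,0],[0,0,0],[0,0,0],[0,0,0],[0,0,0],[0,0,0],[0,0,0],[0,0,0]], rot=[[0,0,-10],[0,0,-20],[0,0,-30],[0,0,-40],[0,0,-50],[0,0,-60],[0,0,-70],[0,0,-80]])

```text
clock: 11.6
eef_pos: [470.0, 264.9, 132.5]
tcp_rot: [-2.87, 0.454, -2.874]
contact_force: [1.4, -0.5, 0.4]
opening: 0.584
grasp_force: 0.0
```

```bash
python3 - <<'E'
from h import *
c=np.array([500.4,255.9,79]);goto(c+61.5*zk,frame(-32.2));goto(c+14*zk,frame(-32.2))
cv2.imwrite('pics/w3.png',r.grab_frame('wrist'))
E
python3 st.py s4
```

```text
t 11.6 tcp [470.  264.9 132.5] q [ 0.77  0.33  2.14 -0.9   0.6  -0.26] F [ 1.4 -0.5  0.4]
shift mm [-0.7 -0.2  0.7] rotvec deg [-0.1 -0.1 -3.6]
t 11.6 tcp [470.  264.9 132.5] q [ 0.77  0.33  2.14 -0.9   0.6  -0.26] F [ 1.4 -0.5  0.4]
shift mm [-0.7 -0.1 48.2] rotvec deg [-0.1 -0.1 -3.6]
t 11.65 tcp [470.  264.9 132.5] q [ 0.77  0.33  2.14 -0.9   0.6  -0.27] F [-0.3 -0.4 -1. ]
shift mm [-0.7 -0.1 50.7] rotvec deg [-0.1 -0.  13.8]
[[0.009999999776482582, 0.009999999776482582], [0.0, 0.0], [0.009999999776482582, 0.0]]
platform px since s2 [ 0.05461731 -0.38650814]
```

View pics/w3.png

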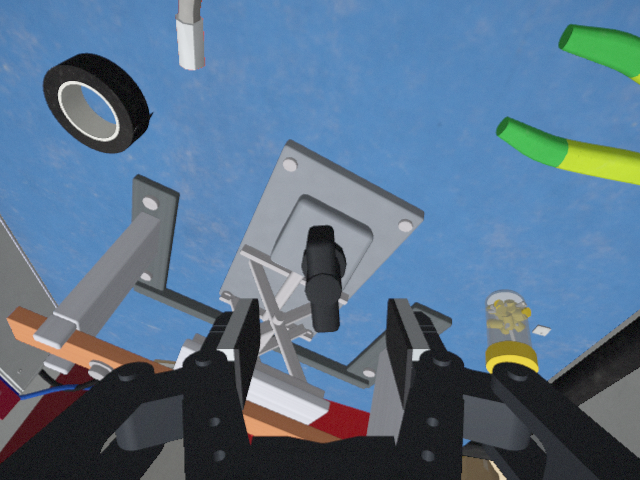

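The wing is centred, running from (320,228) to (327,330), so it needs about -3.6° more. I descend and grip.

carry_out(delta_pos=[[0,0,0.02],[0.0005,0,0.035],[0.0005,0,0.047],[0.0005,0,0.047],[0.0005,0,0.047]], rot=[[0,0,-3.6],[0,0,-3.6],[0,0,-3.6],[0,0,-3.6],[0,0,-3.6]])

```text
clock: 12.38
eef_pos: [492.2, 257.9, 91.4]
tcp_rot: [-2.844, 0.438, -2.814]
contact_force: [0.5, -0.2, 0.4]
opening: 0.584
grasp_force: 0.0
```

carry_out(delta_pos=[[0,0,0],[0,0,0],[0,0,0],[0,0,0],[0,0,0],[0,0,0],[0,0,0],[0,0,0]], rot=[[0,0,0],[0,0,0],[0,0,0],[0,0,0],[0,0,6],[0,0,12],[0,0,15],[0,0,15]], claw=0.0, grip_force=50)

```text
clock: 13.38
eef_pos: [492.2, 258.0, 91.5]
tcp_rot: [-2.974, 0.499, -3.1]
contact_force: [-4.2, 0.6, 7.2]
opening: 0.139
grasp_force: 49.5
```

```bash
python3 st.py s5
```

```text
t 13.38 tcp [492.2 258.   91.5] q [ 0.73  0.42  2.14 -1.03  0.52  0.05] F [-4.2  0.6  7.2]
shift mm [-1.1  0.   3.6] rotvec deg [-0.1 -0.   1.6]
[[-0.03999999910593033, -0.23999999463558197], [-0.11999999731779099, -0.1899999976158142], [0.0, 0.0]]
platform px since s2 [ 0.02066079 -0.8712447 ]
```

Both bar ends have risen (about 0.2 px), so there is contact. By the turn count the lift is at most 1.6 mm. I add 5° for margin, then check.

carry_out(delta_pos=[[0,0,0],[0,0,0],[0,0,0]], rot=[[0,0,3],[0,0,5],[0,0,5]])

```text
clock: 13.85
eef_pos: [492.2, 258.0, 91.5]
tcp_rot: [-3.022, 0.511, 3.085]
contact_force: [-3.2, 0.0, 6.7]
opening: 0.142
grasp_force: 49.6
```

```bash
python3 st.py s6
```

```text
t 13.85 tcp [492.2 258.   91.5] q [ 0.73  0.42  2.14 -1.03  0.52  0.14] F [-3.2  0.   6.7]
shift mm [-1.1  0.2  3.6] rotvec deg [-0.1 -0.  -3.4]
[[-0.03999999910593033, -0.3199999928474426], [-0.25, -0.28999999165534973], [-0.0, 0.0]]
platform px since s2 [-0.01400228 -1.090902  ]
```

Both ends rise evenly, with the lift at about 2 mm. I release and retract.

carry_out(delta_pos=[[0,0,0],[0,0,0],[0,0,0],[0,0,-0.015],[0,0,-0.04],[0,0,-0.08],[0,0,-0.12],[0,0,-0.12]], rot=[[0,0,0],[0,0,0],[0,0,0],[0,0,0],[0,0,0],[0,0,0],[0,0,0],[0,0,0]], claw=0.05)

```text
clock: 14.95
eef_pos: [435.0, 276.8, 197.3]
tcp_rot: [-3.025, 0.514, 3.085]
contact_force: [0.0, 0.6, -0.2]
opening: 0.583
grasp_force: 0.0
```

```bash
python3 st.py s7; python3 - <<'E'
from h import *
ref=cv2.imread('pics/side_ref.png');b=cv2.imread('pics/s7.png')
cv2.imwrite('pics/cmp7.png',cv2.resize(np.vstack([ref[195:285,195:345],b[195:285,195:345]]),None,fx=3.3,fy=3.3,interpolation=2))
E
```

```text
t 14.95 tcp [435.  276.8 197.3] q [ 0.85  0.19  2.13 -0.75  0.73 -0.09] F [ 0.   0.6 -0.2]
shift mm [  0.2  -1.3 125.3] rotvec deg [ 0.1  0.1 -3.4]
[[-0.03999999910593033, -0.3100000023841858], [-0.23000000417232513, -0.2800000011920929], [-0.009999999776482582, 0.0]]
platform px since s2 [-0.01820569 -1.0779159 ]
```

View pics/cmp7.png

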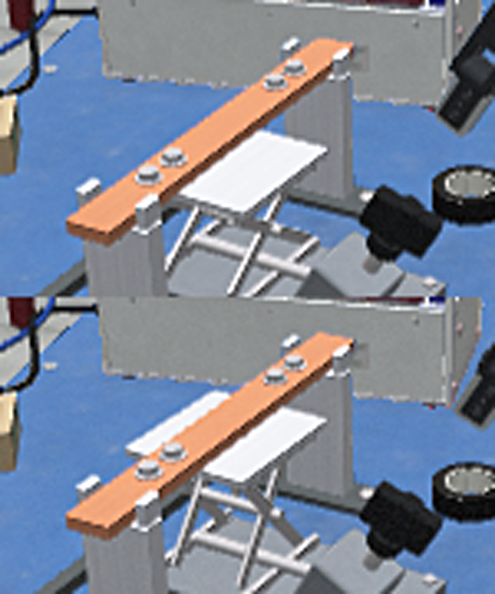

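The final comparison shows the platform under the bar and the bar level in its notches, slightly raised at both ends. The tape hasn't moved and the gripper is clear of the knob. The lift held after release, so I hand the job in.

```bash
python3 -c "
from h import *
print(r.sign_off())"
```

```text
the job is handed in; nothing more can be done
None
```

I turned the knob clockwise about 183° in two grasps. The platform now bears on the busbar, which sits level in its rests, lifted an estimated 2 mm at most; the knob is released, no other object was touched, and the job was handed in at about 15 s (no verdict was returned).

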